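# File the soldering board back between the charcoal blocks

## Robot

A 7-joint arm with a two-finger parallel gripper is mounted at the origin on the work surface. World frame = base frame: x ahead of the robot, y to its left, z up, the work surface at z = 0. Lengths are in m, angles in rad, forces in N, time in s.
With the tool pointing down it reaches from about 0.35 to 0.9 m from the base axis. Payload 8.1 kg.
Tool frame: the origin (TCP) lies midway between the tips of the shut fingers; the grasp point (between the pads) lies 19 mm behind it; z points along the fingers, x is the direction in which the jaws open and shut, and the axes are right-handed (so a half turn about z gives the same grasp; the last joint's range is limited). The gripper opens to 92 mm and grips with 3 to 60 N. Pads are 19 mm wide; open, the fingers measure 130 mm over their backs; the gripper's body (75 mm by 190 mm) begins 47 mm behind the grasp point.
Start: joints at [-1.4, 0.434, 0.025, 1.573, -0.012, 1.134, -0.075], TCP at [0.169, 0.602, 0.227] pointing down, gripper open.
Joint ranges: [-2.62, 2.62], [-0.44, 2.09], [-1.27, 1.32], [0.08, 2.57], [-1.32, 4.46], [0.12, 2], [-2.74, 2.74]. Speed limits (rad/s): [2.22, 2.22, 3.01, 3.01, 3.14, 3.14, 3.14].

## Interface

Orientations are given as a rotation vector (axis times angle).
In Python, from cell import arm gives the robot as it stands. The module is installed in compiled form; this text tells all that it offers.
- The arm moves only by the tool play_rows, never from a script. Its argument "motion" is a list of rows, each a list of 7 numbers: the gripper's target within -1 to 1 (fully open at 1, half-way at 0, shut at -1), then the shift along the tool's x, y, z in mm, then the turn, a rotation vector about the tool's x, y, z in rad. In form: [[claw, tx, ty, tz, ax, ay, az], ...]. A call has 1 to 10 rows; each row is the pose to reach, as a shift and turn from the pose measured when the call began, along the tool's axes at that moment; what a row does not reach only later rows make up. A row lasts 1/10 s, in which the tool goes at most 50 mm and 8.59 degrees, less where a joint would pass 70% of its speed; a pose out of reach is approached as far as the arm can. A call with a gripper value outside its range is refused whole. The fingers move at their own pace and stop on an object; "force" is the grip in N (left out, the last holds). Time passes only in rows, so rows that repeat a pose let the fingers close. It gives the time, the measured TCP pose, the force and the opening at its end, in the units of the state.
- arm.observe(): the state, without advancing time (a new reading comes with each control period).
- arm.get_image(name): name is "side" or "top" or "wrist"; returns a dict with "img" (420x560x3 uint8, blue, green, red), "depth" (420x560 float32, m along the optical axis (not along the pixel's ray), 0 where there is no reading), "K" (3x3 intrinsics, pixels), "rvec" (rotation vector, rad) and "tvec" (3), from world to camera coordinates, as OpenCV has them. Camera axes: x right, y down, z forward; pixel columns grow to the right and rows downward; lengths in m; the calibration is good to about 2 mm. A picture is of the moment at which its call begins.
- arm.sign_off(): hands the job in, once; it reports no verdict.
Trained networks look in a picture, given as the dict that the camera call returned (one of the last four; its "shot" number tells which), for a name from the list of things; names that differ only in an ending like _2 or _b are one class to them, and where a whole thing is asked for, a point or a joint stands for the part that bears it (a point fixed in the world has none). Each returns a list of dicts, best first, with "score" (0 to 1); they miss things now and then, are a little off and sometimes report something else, mostly with a low value. They report only what shows in the picture. A call takes as long as a camera call. They do not tell look-alikes from the thing itself.
- arm.look_for(picture, query): "box" ([left, top, width, height] as shares, 0 to 1, of the picture: columns of its width, rows of its height, round what is visible of it).
The state is a dict: "clock": time; "joints": joint angles; "dq": joint speeds; "joint_efforts": joint torques, N m; "position": TCP position; "ee_rot": TCP orientation; "force": force on the tool from outside, world axes, zero at the start; "ft_torque": the same for the moment, N m; "width": opening from 0.0 (shut) to 1.0 (fully open).
Only numpy, scipy, OpenCV 4.12 (cv2) and the standard library are available. Lean on these libraries where they do the work, as an engineer would, in place of code of your own. Each camera call takes 0.05 s, during which the arm holds its last target. There are 200 camera calls.

## Task

Put the white soldering board away in the block rack, in its place between the two black charcoal blocks: slide those two apart along the rack to make room, pushing the row home only gently because the blocks are brittle, then take the board from the cooling stand and slide it down between them until it stands upright on the rack's floor. Leave every block standing in the rack in its order, and do not disturb anything else on the bench.

Things in the scene. Friction and masses are not known exactly. Their poses are not given: they have to be found in the camera images.
- rack: dark steel block rack fixed to the bench: open tray, flat floor 6 mm above the bench, two 48 mm high end plates, low side lips (16 mm above the bench, 76 mm apart along its x). Five blocks stand on edge in a row along its y; from the +y end: one outer block, charcoal_left, charcoal_right, two outer blocks. All are brittle: a push of 12 N crushes them. Origin on the bench under the rack's middle
- rack_left_end (a point): middle of the lower edge of the inner face of the rack's end plate at its +y end, on the floor, 74 mm from the rack's middle. The five blocks have 26 mm of slack in all, spread unevenly over the row
- rack_right_end (a point): the same at the -y end. The blocks slide on the floor by friction, 0.5 to 3 N for a pushed part of the row. With both parts of the row pushed home against the end plates and the board between them, 2.5 mm are left over
- charcoal_left: black charcoal block, 60 mm (x) x 25 mm (y, thickness) x 70 mm high, on edge in the rack, the one towards the rack's +y end; it stands 5 mm higher than the outer blocks and sticks out some 3 to 7 mm past them on either side along x, so it can be pinched from above over its 60 mm width. Pinched high it tips when pushed, pinched low it slides. Origin under its centre, z up
- charcoal_right: the other black charcoal block, same size, towards the rack's -y end. At the start 3 to 5 mm of gap lie between the two. Origin under its centre, z up. A block that the hand presses down drags; eased up a millimetre it slides freely
- honeycomb_block: off-white honeycomb block with small dark holes in its top, worn, somewhere from 18 to 30 mm thick, standing upright on edge in the rack, 50 mm wide along the rack's x, 65 mm high; origin under its centre, y across its thickness, z up. Which of the three outer blocks stands where differs from run to run
- firebrick_block: sand-coloured firebrick block, worn, somewhere from 18 to 30 mm thick, standing upright on edge in the rack, 50 mm wide along the rack's x, 65 mm high; origin under its centre, y across its thickness, z up. Which of the three outer blocks stands where differs from run to run
- clay_block: brick-red clay block, worn, somewhere from 18 to 30 mm thick, standing upright on edge in the rack, 50 mm wide along the rack's x, 65 mm high; origin under its centre, y across its thickness, z up. Which of the three outer blocks stands where differs from run to run
- stand: cooling stand fixed to the bench: 90 x 100 x 4 mm steel plate with four wire hoops 42 mm high and 68 mm wide (5 mm wire), which run along its x at y = -43, -16.5, 16.5 and 43 mm. Origin on the bench under its middle
- board: white ceramic soldering board with scorch marks, 66 mm (x) x 24 mm (y, thickness) x 112 mm high, edges rounded by 2 mm, about 130 g; it stands upright in the stand's middle slot on the plate, 4 mm above the bench. In the rack it rises 42 mm above the charcoal blocks. Origin under its centre, z up
- dish: white ceramic bowl, 130 mm across, 32 mm high; origin under its centre. Leave it alone
- flux_jar: small amber jar with a black cap, 52 mm across, 60 mm high; origin under its centre. Leave it alone
- wax_block: dark green block of carving wax lying flat, 90 x 62 x 32 mm high; origin under its centre. Leave it alone
- bench_block: steel bench block on a black rubber foot, 70 x 70 x 32 mm high; origin under its centre. Leave it alone
- third_hand: third hand: round dark iron base 64 mm across, post with a brass ball, tweezers reaching 98 mm out along its -x at 80 mm height; origin under the base's centre. Leave it alone
- tweezers: steel tweezers lying flat, 170 mm long, 8 mm high; origin under their middle. Leave it alone
- brass_brush: brass brush with a handle lying flat, 170 mm long; origin under its middle. Leave it alone
Mind the look-alikes: they are no part of the job. Leave any purple look-alike of the clay_block alone.

How it is judged:
By the outcome, as a careful person would: the job done as asked, in the order asked, and still so for the second after the job is handed in, with the robot touching nothing.
It also fails if it takes over 72 s, if anything falls off the work surface, if the arm or the gripper's body presses on something with over 40 N, if the wrist force passes 120 N, or if a joint passes its speed limit or range.

## Working session

There is one attempt and no reset: what is moved stays moved. The work goes in short steps, Python scripts to look and compute and a tool call to move; the robot and the scene stay as the last step left them, time stands still between calls to the robot, and variables do not carry over. Pictures are saved under pics/ and viewed, on a budget of 10 in all, crops included, one or two more only if the job needs it, and the job is handed in when it is done.

Besides the shell and the picture viewer there is one more tool, called after "Call:" in YAML: its name, and indented under it one key for each argument. play_rows: Moves the arm, as the interface text tells. Its arguments: {"type":"object","properties":{"motion":{"type":"array"},"force":{"type":"number"}},"required":["motion"]}

```bash
mkdir -p pics
cat > h.py <<'E'
import numpy as np, cv2
from cell import arm
from scipy.spatial.transform import Rotation as R
def world(p):
    K=p["K"];Rm=cv2.Rodrigues(np.array(p["rvec"],float))[0];t=np.array(p["tvec"],float).ravel()
    v,u=np.mgrid[0:420,0:560];d=p["depth"]
    c=np.stack([(u-K[0][2])/K[0][0]*d,(v-K[1][2])/K[1][1]*d,d],-1)
    return (c-t)@Rm
def proj(p,X):
    return cv2.projectPoints(np.array(X,float).reshape(-1,3),np.array(p["rvec"],float),np.array(p["tvec"],float),np.array(p["K"],float),None)[0].reshape(-1,2)
E
python3 - <<'E'
from h import *
s=arm.observe();print({k:np.round(v,3) for k,v in s.items()})
ims=[]
for n in ("side","top"):
    p=arm.get_image(n);W=world(p)
    np.savez(f"{n}.npz",**{k:np.array(v) for k,v in p.items()})
    print(n, (-cv2.Rodrigues(np.array(p["rvec"],float))[0].T@np.array(p["tvec"]).ravel()).round(3),np.array(p["K"])[0,0])
    cv2.imwrite(f"pics/{n}0.png",p["img"])
    for q in ["rack","charcoal_left","charcoal_right","honeycomb_block","firebrick_block","clay_block","stand","board","dish","flux_jar","wax_block","third_hand"]:
        for r in arm.look_for(p,q)[:2]:
            b=r["box"];x0,y0,w,h=b[0]*560,b[1]*420,b[2]*560,b[3]*420
            u,v=int(min(559,x0+w/2)),int(min(419,y0+h/2))
            print(q,round(r["score"],2),[int(x0),int(y0),int(w),int(h)],W[v,u].round(3))
E
```

```text
{'clock': np.float64(0.0), 'joints': array([-1.4  ,  0.435,  0.025,  1.574, -0.012,  1.134, -0.075]), 'dq': array([-0.   , -0.001, -0.   , -0.   , -0.001,  0.001,  0.001]), 'joint_efforts': array([ 1.0000e-03, -6.6782e+01,  9.8500e-01, -3.1446e+01, -6.1000e-02,
        4.2000e-02,  0.0000e+00]), 'position': array([0.169, 0.601, 0.226]), 'ee_rot': array([ 2.503e+00,  1.897e+00, -2.000e-03]), 'force': array([-0.25 ,  0.145, -0.529]), 'ft_torque': array([ 0.021,  0.   , -0.011]), 'width': np.float64(0.995)}
side [ 0.401 -0.965  0.789] 470.8387828404276
rack 0.63 [246, 235, 39, 59] [ 0.517 -0.245  0.073]
charcoal_left 0.79 [252, 232, 25, 6] [ 0.531 -0.158  0.079]
charcoal_right 0.89 [249, 238, 26, 28] [ 0.516 -0.202  0.072]
honeycomb_block 0.55 [250, 255, 21, 3] [ 0.511 -0.215  0.071]
honeycomb_block 0.36 [241, 234, 42, 63] [ 0.511 -0.243  0.07 ]
firebrick_block 0.93 [251, 259, 21, 19] [ 0.509 -0.24   0.059]
clay_block 0.72 [247, 200, 20, 22] [ 0.536 -0.014  0.042]
clay_block 0.5 [256, 224, 20, 6] [ 0.542 -0.123  0.073]
stand 0.73 [227, 174, 31, 34] [0.518 0.116 0.018]
stand 0.52 [326, 1
[... 697 characters left out ...]
 0.84 [356, 228, 17, 23] [ 0.511 -0.234  0.074]
firebrick_block 0.43 [323, 218, 13, 28] [ 0.529 -0.152  0.079]
clay_block 0.78 [259, 211, 19, 28] [ 0.545 -0.004  0.067]
clay_block 0.72 [322, 219, 14, 28] [ 0.524 -0.15   0.076]
stand 0.93 [196, 217, 44, 39] [0.514 0.113 0.078]
board 0.77 [208, 222, 17, 25] [0.516 0.114 0.117]
board 0.52 [196, 215, 44, 46] [0.511 0.114 0.088]
dish 0.94 [247, 111, 52, 48] [ 0.787 -0.015  0.007]
dish 0.46 [119, 273, 53, 39] [ 0.379  0.301 -0.001]
flux_jar 0.56 [246, 269, 22, 19] [0.416 0.019 0.06 ]
flux_jar 0.42 [321, 218, 16, 28] [ 0.529 -0.15   0.078]
wax_block 0.9 [172, 132, 33, 45] [0.728 0.199 0.032]
third_hand 0.91 [363, 120, 22, 53] [ 0.761 -0.279  0.004]
```

View pics/top0.png

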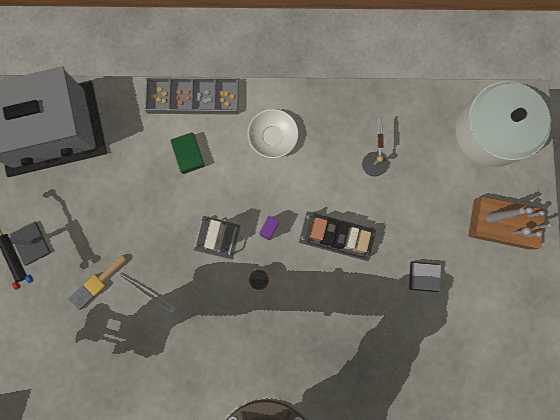

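View pics/side0.png

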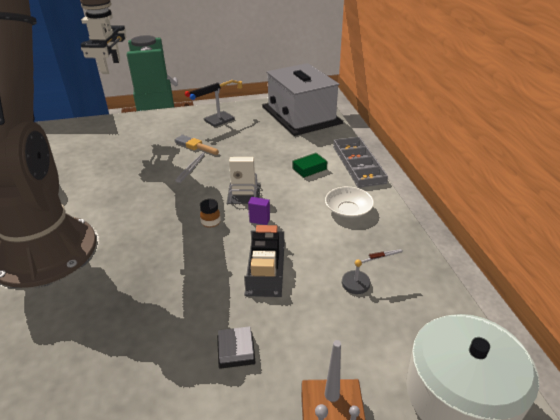

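Candidates in the top picture:
- The board is the white slab at (216,235) in the stand. The bowl at (273,134) is not it.
- The rack is at (340,236), with the red clay block at its +y end, then two black charcoal blocks, then honeycomb and firebrick.
- The purple block at (270,228) is the look-alike. The green wax block is at (187,152).

Next I'll move the wrist camera over the stand and the rack for close crops.

```bash
cat >> h.py <<'E'
def goto(pos,yaw_deg):
    "row (mm, rad) in current tool axes to reach world pos with tool down and tool x at yaw"
    s=arm.observe();Rc=R.from_rotvec(s["ee_rot"])
    Rt=R.from_euler('z',yaw_deg,degrees=True)*R.from_euler('x',180,degrees=True)
    d=Rc.inv().apply(np.array(pos)-s["position"])*1000
    return d.round(1),(Rc.inv()*Rt).as_rotvec().round(4)
def st():
    s=arm.observe();Rc=R.from_rotvec(s["ee_rot"]).as_matrix()
    print("t",round(float(s["clock"]),2),"pos",(np.array(s["position"])*1000).round(1),"yaw",round(np.degrees(np.arctan2(Rc[1,0],Rc[0,0])),2),"zax",Rc[:,2].round(4),"F",np.round(s["force"],2),"w",round(float(s["width"])*92,1))
E
python3 - <<'E'
from h import *
st();print(goto([.47,.115,.28],-14)); print(goto([.50,-.165,.28],-14))
E
```

```text
t 1.3 pos [169.  601.7 226.7] yaw 74.31 zax [-0.  0. -1.] F [-0.09 -0.83 -0.43] w 92.0
(array([-387.2,  421.4,  -53.3]), array([-0.    , -0.    ,  1.5413]))
(array([-648.6,  526. ,  -53.3]), array([-0.    , -0.    ,  1.5413]))
```

Call:
play_rows:
  motion:
    - [1,-387,421,-53,0,0,1.541]
    - [1,-387,421,-53,0,0,1.541]
    - [1,-387,421,-53,0,0,1.541]
    - [1,-387,421,-53,0,0,1.541]
    - [1,-387,421,-53,0,0,1.541]
    - [1,-387,421,-53,0,0,1.541]
    - [1,-387,421,-53,0,0,1.541]
    - [1,-387,421,-53,0,0,1.541]
    - [1,-387,421,-53,0,0,1.541]
    - [1,-387,421,-53,0,0,1.541]
  force: 8

```text
clock: 2.3
position: [0.4315, 0.1764, 0.2735]
ee_rot: [-3.123, 0.328, -0.001]
force: [1.6, 0.5, 0.1]
width: 0.997
```

Call:
play_rows:
  motion:
    - [1,0,0,0,0,0,0]
    - [1,0,0,0,0,0,0]

```text
clock: 2.5
position: [0.432, 0.1754, 0.2738]
ee_rot: [-3.122, 0.331, -0.002]
force: [0.0, 0.3, -1.0]
width: 1.002
```

Run:
```python
from h import *
st();print(goto([.47,.115,.28],-14)); print(goto([.50,-.165,.28],-14))
p=arm.get_image("wrist");np.savez("w1.npz",**{k:np.array(v) for k,v in p.items()});cv2.imwrite("pics/w1.png",p["img"])
```

```text
t 2.5 pos [432.  175.4 273.8] yaw -12.12 zax [ 0.0012  0.0016 -1.    ] F [ 0.05  0.32 -0.97] w 92.2
(array([49.8, 51.1, -6.3]), array([-0.0019, -0.0008,  0.0328]))
(array([137.9, 318.5,  -6.7]), array([-0.0019, -0.0008,  0.0328]))
```

View pics/w1.png

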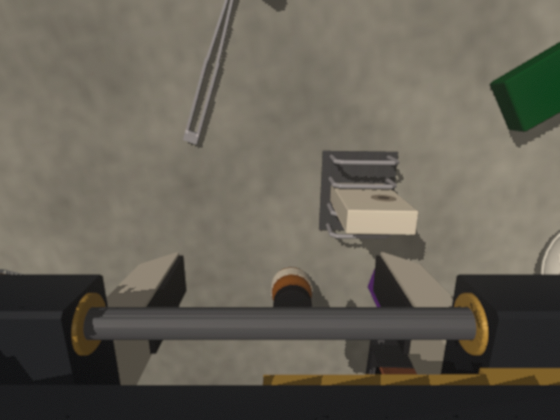

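Call:
play_rows:
  motion:
    - [1,138,318,-7,0,0,-0.033]
    - [1,138,318,-7,0,0,-0.033]
    - [1,138,318,-7,0,0,-0.033]
    - [1,138,318,-7,0,0,-0.033]
    - [1,138,318,-7,0,0,-0.033]
    - [1,138,318,-7,0,0,-0.033]
    - [1,138,318,-7,0,0,-0.033]
    - [1,138,318,-7,0,0,-0.033]
    - [1,138,318,-7,0,0,-0.033]
    - [1,138,318,-7,0,0,-0.033]

```text
clock: 3.55
position: [0.5009, -0.1604, 0.2795]
ee_rot: [-3.127, 0.268, 0.001]
force: [-0.3, 0.6, -0.3]
width: 1.001
```

Run:
```python
from h import *
st()
p=arm.get_image("wrist");np.savez("w2.npz",**{k:np.array(v) for k,v in p.items()});cv2.imwrite("pics/w2.png",p["img"])
```

```text
t 3.55 pos [ 500.9 -160.4  279.5] yaw -9.81 zax [-4.0e-04  2.6e-03 -1.0e+00] F [-0.3   0.58 -0.31] w 92.1
```

View pics/w2.png

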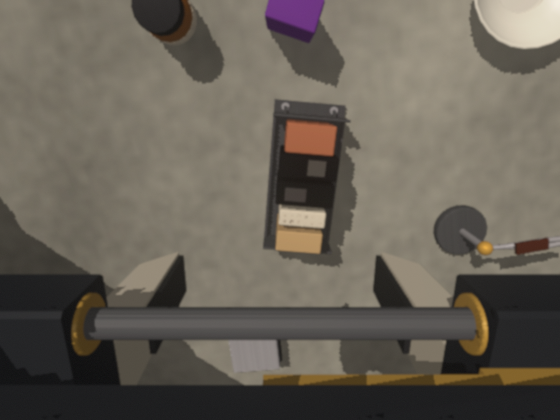

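The wrist view at (310,180) shows the row from +y: red clay, charcoal, charcoal, honeycomb, firebrick. The board at (375,210) in the first view stands in the stand's middle slot. Next I'll measure both from depth.

Run:
```python
from h import *
p=np.load("w2.npz");W=world(p);img=p["img"];hsv=cv2.cvtColor(img,cv2.COLOR_BGR2HSV)
v,u=np.mgrid[0:420,0:560]
reg=(u>255)&(u<360)&(v>90)&(v<262)
def rect(m,nm):
    P=(W[m][:,:2]*1000).astype(np.float32);r=cv2.minAreaRect(P);print(nm,m.sum(),np.round(r[0],1),np.round(r[1],1),round(r[2],1),"z",np.median(W[m][:,2]).round(4))
z=W[...,2]
b=hsv[...,2]
top5=reg&(z>.0665)&(z<.0735); top=reg&(z>=.0735)&(z<.085)
rect(top,"charcoals");
n,l,s,c=cv2.connectedComponentsWithStats((top).astype(np.uint8));
for i in range(1,n):
    if s[i,4]>60: rect(l==i,"char cc %s"%s[i])
n,l,s,c=cv2.connectedComponentsWithStats(top5.astype(np.uint8))
for i in range(1,n):
    if s[i,4]>60: rect(l==i,"outer cc %s"%s[i])
rect(reg&(z>.044)&(z<.051),"ends"); 
# profile along the row, rack frame
for yaw in (-13,):pass
for nm,f in (("board","w1"),):
    q=np.load(f+".npz");V=world(q);zz=V[...,2]
    r2=(u>300)&(u<430)&(v>140)&(v<245)
    m=r2&(zz>.109)&(zz<.125);P=(V[m][:,:2]*1000).astype(np.float32);r=cv2.minAreaRect(P);print("board top",m.sum(),np.round(r[0],1),np.round(r[1],1),r[2],np.median(zz[m]))
    m=r2&(zz>.002)&(zz<.007);P=(V[m][:,:2]*1000).astype(np.float32);r=cv2.minAreaRect(P);print("plate",m.sum(),np.round(r[0],1),np.round(r[1],1),r[2])
q=np.load("top.npz");V=world(q);zz=V[...,2]
m=(u>200)&(u<240)&(v>215)&(v<255)&(zz>.109)&(zz<.125);r=cv2.minAreaRect((V[m][:,:2]*1000).astype(np.float32));print("board from top cam",m.sum(),r)
ys=[]
a=np.radians(-13)
```

```text
charcoals 2757 [ 528.9 -155.2] [75.4 60.1] 73.9 z 0.0762
char cc [ 279  153   60   29 1426] 1426 [ 530.2 -151. ] [25.2 59.9] 75.4 z 0.0762
char cc [ 276  181   59   28 1330] 1330 [ 522.  -178.9] [25.2 59.9] 75.3 z 0.0763
outer cc [ 281  122   57   36 1544] 1544 [ 536.9 -124.6] [31.  57.5] 75.4 z 0.0712
outer cc [277 180  57   6  88] 88 [ 524.7 -167.1] [ 1.8 58.7] 76.6 z 0.0703
outer cc [279 209  47  20 760] 760 [ 515.5 -205.5] [18.9 49.6] 74.4 z 0.0711
outer cc [276 229  47  25 953] 953 [ 507.9 -231.7] [24.  50.1] 75.0 z 0.0711
ends 361 [ 523.1 -178.2] [154.8  81.2] 75.1 z 0.0479
board top 1846 [517.1 127.7] [24.7 66. ] 76.69942474365234 0.11605775055047668
plate 2772 [529.9 120.4] [129.8 165.9] 77.86713409423828
board from top cam 302 ((518.4461669921875, 124.87446594238281), (24.13288688659668, 65.87694549560547), 76.90874481201172)
```

Run:
```python
from h import *
st();print(goto([.5302,-.151,.11],-14.8),goto([.5302,-.151,.021],-14.8))
```

```text
t 3.6 pos [ 500.9 -160.3  279.6] yaw -9.79 zax [-1.0e-04  2.7e-03 -1.0e+00] F [ 0.31  0.   -1.01] w 91.9
(array([ 27.4, -13.7, 169.6]), array([-0.0026,  0.0007,  0.0875])) (array([ 27.5, -13.4, 258.6]), array([-0.0026,  0.0007,  0.0875]))
```

Call:
play_rows:
  motion:
    - [1,27.4,-13.7,40,-0.0026,0.0007,0.0875]
    - [1,27.4,-13.7,80,-0.0026,0.0007,0.0875]
    - [1,27.4,-13.7,120,-0.0026,0.0007,0.0875]
    - [1,27.4,-13.7,160,-0.0026,0.0007,0.0875]
    - [1,27.4,-13.7,169.6,-0.0026,0.0007,0.0875]
    - [1,27.4,-13.7,169.6,-0.0026,0.0007,0.0875]
    - [1,27.4,-13.7,169.6,-0.0026,0.0007,0.0875]

```text
clock: 4.3
position: [0.5313, -0.1507, 0.1117]
ee_rot: [-3.116, 0.403, -0.003]
force: [0.3, -0.5, 1.1]
width: 0.996
```

Run:
```python
from h import *
st();print(goto([.5302,-.151,.021],-14.8))
p=arm.get_image("wrist");cv2.imwrite("pics/w3.png",p["img"])
```

```text
t 4.3 pos [ 531.3 -150.7  111.7] yaw -14.74 zax [ 2.e-03 -2.e-04 -1.e+00] F [ 0.35 -0.53  1.07] w 91.6
(array([-1.2,  0.6, 90.6]), array([-0.0003, -0.002 ,  0.001 ]))
```

View pics/w3.png

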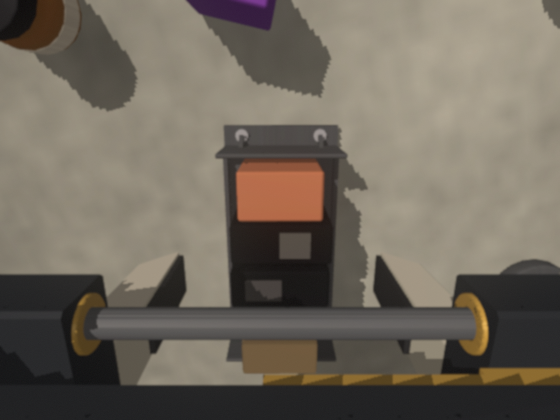

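The fingers at columns 180 and 378 straddle the rack symmetrically (columns 225–340), and the black blocks lie between them. I'll descend.

Call:
play_rows:
  motion:
    - [1,-1.2,0.6,40,0,-0.002,0.001]
    - [1,-1.2,0.6,70,0,-0.002,0.001]
    - [1,-1.2,0.6,85,0,-0.002,0.001]
    - [1,-1.2,0.6,90,0,-0.002,0.001]
    - [1,-1.2,0.6,90,0,-0.002,0.001]
    - [1,-1.2,0.6,90,0,-0.002,0.001]
  force: 8

```text
clock: 4.95
position: [0.5316, -0.1517, 0.0234]
ee_rot: [-3.115, 0.405, -0.005]
force: [-0.3, -0.4, -0.2]
width: 0.997
```

Call:
play_rows:
  motion:
    - [-0.1,0,0,0,0,0,0]
    - [-0.1,0,0,0,0,0,0]
    - [-0.1,0,0,0,0,0,0]
    - [-0.1,0,0,0,0,0,0]
    - [-0.1,0,0,0,0,0,0]
    - [-0.1,0,0,0,0,0,0]
    - [-0.1,0,0,0,0,0,0]
    - [-0.1,0,0,0,0,0,0]

```text
clock: 5.75
position: [0.5316, -0.1517, 0.0235]
ee_rot: [-3.115, 0.405, -0.005]
force: [0.3, 0.3, 3.8]
width: 0.652
```

Run:
```python
from h import *
st();print(goto([.5302,-.151,.022],-14.8))
```

```text
t 5.75 pos [ 531.6 -151.7   23.5] yaw -14.83 zax [ 0.0033 -0.     -1.    ] F [0.26 0.35 3.82] w 60.0
(array([-1.6, -0.3,  1.5]), array([-0.0008, -0.0032, -0.0004]))
```

Call:
play_rows:
  motion:
    - [-0.1,0,0,-1.2,0,0,0]
    - [-0.1,0,-0.5,-1.2,0,0,0]
    - [-0.1,0,-1,-1.2,0,0,0]
    - [-0.1,0,-1.5,-1.2,0,0,0]
    - [-0.1,0,-2,-1.2,0,0,0]
    - [-0.1,0,-2,-1.2,0,0,0]

```text
clock: 6.35
position: [0.5321, -0.1496, 0.0247]
ee_rot: [-3.115, 0.405, -0.005]
force: [-0.1, -0.8, -0.5]
width: 0.653
```

Run:
```python
from h import *
st()
```

```text
t 6.35 pos [ 532.1 -149.6   24.7] yaw -14.82 zax [ 0.0032  0.     -1.    ] F [-0.14 -0.77 -0.53] w 60.1
```

Call:
play_rows:
  motion:
    - [-0.1,0,-0.5,0,0,0,0]
    - [-0.1,0,-1,0,0,0,0]
    - [-0.1,0,-1,0,0,0,0]

```text
clock: 6.65
position: [0.5325, -0.1485, 0.0246]
ee_rot: [-3.115, 0.405, -0.005]
force: [0.3, -0.4, 0.1]
width: 0.652
```

Call:
play_rows:
  motion:
    - [-0.1,0,-0.5,0,0,0,0]
    - [-0.1,0,-1,0,0,0,0]
    - [-0.1,0,-1,0,0,0,0]

```text
clock: 6.95
position: [0.5326, -0.1481, 0.0246]
ee_rot: [3.115, -0.406, 0.005]
force: [-0.3, -3.4, -1.0]
width: 0.65
```

Call:
play_rows:
  motion:
    - [-0.1,0,-0.5,0,0,0,0]
    - [-0.1,0,-1,0,0,0,0]
    - [-0.1,0,-1,0,0,0,0]

```text
clock: 7.25
position: [0.5326, -0.1481, 0.0247]
ee_rot: [3.114, -0.406, 0.005]
force: [-0.7, -6.0, 0.4]
width: 0.653
```

Call:
play_rows:
  motion:
    - [-0.1,0,-0.5,0,0,0,0]
    - [-0.1,0,-1,0,0,0,0]
    - [-0.1,0,-1,0,0,0,0]

```text
clock: 7.55
position: [0.5326, -0.1481, 0.0248]
ee_rot: [3.113, -0.407, 0.005]
force: [-2.0, -6.7, -0.9]
width: 0.654
```

Blocked at 6.7 N with no more travel, so the left part is home. I'll relax, lower and release.

Call:
play_rows:
  motion:
    - [-0.1,0,0,0,0,0,0]
    - [-0.1,0,0,1.0,0,0,0]
    - [-0.1,0,0,1.2,0,0,0]

```text
clock: 7.85
position: [0.5326, -0.1482, 0.0236]
ee_rot: [3.113, -0.407, 0.005]
force: [-1.1, -3.7, 1.7]
width: 0.652
```

Call:
play_rows:
  motion:
    - [0.5,0,0,0,0,0,0]
    - [1,0,0,0,0,0,0]
    - [1,0,0,0,0,0,0]
    - [1,0,0,0,0,0,0]
    - [1,0,0,-30,0,0,0]
    - [1,0,0,-70,0,0,0]
    - [1,0,0,-90,0,0,0]
    - [1,0,0,-90,0,0,0]

```text
clock: 8.65
position: [0.5342, -0.1483, 0.1163]
ee_rot: [3.113, -0.407, 0.013]
force: [-0.5, -0.3, 0.0]
width: 1.002
```

```bash
cat >> h.py <<'E'
def row(name):
    p=arm.get_image("wrist");cv2.imwrite(f"pics/{name}.png",p["img"]);W=world(p);z=W[...,2]
    ey=np.array([.2554,.9668]);ex=np.array([.9668,-.2554])
    q=W[...,:2]*1000-np.array([523,-178]);a=q@ex;b=q@ey
    out=(abs(a)<45)&(abs(b)<90)
    for lo,hi,nm in((.0735,.082,"char"),(.0665,.0735,"outer"),(.108,.13,"board"),(.044,.051,"plates")):
        m=(out&(z>lo)&(z<hi)).astype(np.uint8);n,l,s,c=cv2.connectedComponentsWithStats(m)
        for i in range(1,n):
            if s[i,4]>60:
                k=l==i;print(nm,s[i,4],"b %.1f..%.1f a %.1f..%.1f"%(*np.percentile(b[k],[1,99]),*np.percentile(a[k],[1,99])),"z %.1f"%(1000*np.median(z[k])), "rect",[np.round(t,1) for t in cv2.minAreaRect((W[k][:,:2]*1000).astype(np.float32))])
    return p
E
python3 - <<'E'
from h import *
st();row("w4");print(goto([.5215,-.1805,.11],-14.8))
E
```

```text
t 8.65 pos [ 534.2 -148.3  116.3] yaw -14.91 zax [ 0.0081 -0.0033 -1.    ] F [-0.46 -0.31  0.04] w 92.2
char 3893 b 20.2..44.2 a -29.5..28.7 z 76.2 rect [array([ 530.9, -146.9]), array([25., 60.]), np.float64(74.8)]
char 3412 b -12.1..11.4 a -29.8..28.4 z 76.2 rect [array([ 522.3, -178.2]), array([24.8, 59.9]), np.float64(74.9)]
outer 4526 b 43.9..74.2 a -25.2..24.1 z 71.1 rect [array([ 537.8, -121. ]), array([31. , 58.6]), np.float64(74.8)]
outer 481 b 10.3..11.9 a -29.7..28.2 z 70.1 rect [array([ 525.3, -167.1]), array([ 2.6, 59.6]), np.float64(74.5)]
outer 2340 b -67.2..-43.7 a -25.2..23.3 z 71.1 rect [array([ 507.7, -231.4]), array([25. , 50.1]), np.float64(76.5)]
board 319 b 23.0..42.0 a -45.0..-44.3 z 123.5 rect [array([ 488.2, -135.2]), array([20. ,  0.8]), np.float64(75.2)]
plates 804 b 73.9..77.4 a -39.6..39.5 z 47.9 rect [array([ 542.4, -105.1]), array([ 4. , 81.7]), np.float64(75.4)]
plates 114 b -76.4..-73.2 a 27.0..41.0 z 47.3 rect [array([ 536.7, -259.2]), array([ 3.5, 14.2]), np.float64(75.1)]
plates 96 b -76.8..-73.6 a -40.4..-29.0 z 47.3 rect [array([ 470.2, -241.5]), array([ 3.8, 11.6]), np.float64(76.3)]
(array([-3. , 34.7,  4.7]), array([ 0.0012, -0.0064, -0.0016]))
```

Run:
```python
from h import *
st();print(goto([.5223,-.1788,.11],-14.8),goto([.5223,-.1788,.022],-14.8))
```

```text
t 8.7 pos [ 533.3 -147.8  114.7] yaw -14.89 zax [ 0.0059 -0.0028 -1.    ] F [-0.35 -0.8  -0.26] w 91.9
(array([-2.7, 32.8,  4.7]), array([ 0.0012, -0.0064, -0.0016])) (array([-3.2, 32.7, 92.7]), array([ 0.0012, -0.0064, -0.0016]))
```

Call:
play_rows:
  motion:
    - [1,-2.7,32.8,0,0.001,-0.006,-0.002]
    - [1,-2.7,32.8,0,0.001,-0.006,-0.002]
    - [1,-2.7,32.8,5,0.001,-0.006,-0.002]
    - [1,-3.2,32.7,40,0.001,-0.006,-0.002]
    - [1,-3.2,32.7,70,0.001,-0.006,-0.002]
    - [1,-3.2,32.7,87,0.001,-0.006,-0.002]
    - [1,-3.2,32.7,92,0.001,-0.006,-0.002]
    - [1,-3.2,32.7,92,0.001,-0.006,-0.002]
    - [1,-3.2,32.7,92,0.001,-0.006,-0.002]

```text
clock: 9.6
position: [0.5227, -0.1787, 0.0231]
ee_rot: [3.115, -0.404, 0.001]
force: [0.1, -0.7, -0.4]
width: 1.001
```

Call:
play_rows:
  motion:
    - [-0.1,0,0,0,0,0,0]
    - [-0.1,0,0,0,0,0,0]
    - [-0.1,0,0,0,0,0,0]
    - [-0.1,0,0,0,0,0,0]
    - [-0.1,0,0,0,0,0,0]
    - [-0.1,0,0,0,0,0,0]
    - [-0.1,0,0,0,0,0,0]
    - [-0.1,0,0,-1.2,0,0,0]
    - [-0.1,0,0,-1.2,0,0,0]

```text
clock: 10.5
position: [0.5226, -0.1787, 0.0243]
ee_rot: [3.115, -0.404, 0.001]
force: [0.1, -0.2, -0.1]
width: 0.652
```

Run:
```python
from h import *
st()
```

```text
t 10.5 pos [ 522.6 -178.7   24.3] yaw -14.76 zax [ 6.e-04 -4.e-04 -1.e+00] F [ 0.12 -0.18 -0.08] w 60.0
```

Call:
play_rows:
  motion:
    - [-0.1,0,1,0,0,0,0]
    - [-0.1,0,2,0,0,0,0]
    - [-0.1,0,3.2,0,0,0,0]
    - [-0.1,0,4.4,0,0,0,0]
    - [-0.1,0,5.6,0,0,0,0]
    - [-0.1,0,6.8,0,0,0,0]
    - [-0.1,0,8,0,0,0,0]
    - [-0.1,0,8,0,0,0,0]

```text
clock: 11.3
position: [0.5205, -0.1866, 0.0243]
ee_rot: [3.115, -0.404, 0.001]
force: [-0.4, -0.2, -0.9]
width: 0.652
```

Call:
play_rows:
  motion:
    - [-0.1,0,0.8,0,0,0,0]
    - [-0.1,0,1.6,0,0,0,0]
    - [-0.1,0,2.4,0,0,0,0]
    - [-0.1,0,3.2,0,0,0,0]
    - [-0.1,0,4,0,0,0,0]
    - [-0.1,0,4,0,0,0,0]

```text
clock: 11.9
position: [0.5194, -0.1907, 0.0243]
ee_rot: [3.115, -0.404, 0.001]
force: [0.0, -0.7, -0.1]
width: 0.652
```

Call:
play_rows:
  motion:
    - [-0.1,0,0.7,0,0,0,0]
    - [-0.1,0,1.4,0,0,0,0]
    - [-0.1,0,2.1,0,0,0,0]
    - [-0.1,0,2.8,0,0,0,0]
    - [-0.1,0,3.0,0,0,0,0]

```text
clock: 12.4
position: [0.5186, -0.1937, 0.0243]
ee_rot: [3.115, -0.404, 0.001]
force: [0.5, 1.2, -0.6]
width: 0.654
```

Call:
play_rows:
  motion:
    - [-0.1,0,0.5,0,0,0,0]
    - [-0.1,0,1.0,0,0,0,0]
    - [-0.1,0,1.5,0,0,0,0]

```text
clock: 12.7
position: [0.5182, -0.1952, 0.0243]
ee_rot: [3.115, -0.404, 0.001]
force: [-0.7, 0.5, -0.5]
width: 0.656
```

Run:
```python
from h import *
st();row("w5")
```

```text
t 12.7 pos [ 518.2 -195.2   24.3] yaw -14.8 zax [ 7.e-04 -7.e-04 -1.e+00] F [-0.65  0.49 -0.54] w 60.4
char 14621 b 20.2..44.2 a -29.3..28.5 z 76.2 rect [array([ 530.9, -147. ]), array([25.2, 60.2]), np.float64(75.4)]
char 234 b -28.2..-13.3 a -34.9..-34.2 z 78.6 rect [array([ 484.3, -189.3]), array([15.6,  0.9]), np.float64(76.0)]
char 5519 b -29.8..-15.5 a -31.3..26.6 z 77.2 rect [array([ 514.9, -199.5]), array([16. , 60.2]), np.float64(74.8)]
char 226 b -28.4..-13.5 a 29.7..30.4 z 78.3 rect [array([ 546.7, -205.8]), array([15.7,  0.9]), np.float64(76.2)]
outer 17317 b 44.1..73.9 a -24.8..23.8 z 71.2 rect [array([ 537.7, -120.9]), array([30.7, 58.6]), np.float64(75.2)]
outer 1795 b -8.0..-5.1 a -42.7..38.2 z 69.2 rect [array([ 519.2, -183.9]), array([ 3.7, 84.2]), np.float64(75.1)]
outer 85 b -28.1..-19.6 a -34.9..-33.5 z 71.2 rect [array([ 483.9, -192.2]), array([8.7, 1.5]), np.float64(75.0)]
outer 90 b -28.2..-19.6 a 28.7..30.3 z 71.3 rect [array([ 545.5, -208.3]), array([9.5, 1.7]), np.float64(75.8)]
outer 258 b -36.6..-34.0 a -24.4..23.9 z 71.3 rect [array([ 513.9, -212. ]), ar
[... 237 characters left out ...]
.1, 6.3]), np.float64(89.9)]
board 87 b 8.3..11.9 a -3.4..1.5 z 108.3 rect [array([ 524.8, -168. ]), array([3.3, 5. ]), np.float64(67.8)]
board 68 b 9.0..11.9 a 9.8..13.4 z 108.3 rect [array([ 536.8, -170.8]), array([3.1, 3.5]), np.float64(58.7)]
board 70 b 8.9..11.6 a -17.9..-13.6 z 108.3 rect [array([ 510.5, -164.1]), array([2.7, 4.8]), np.float64(87.6)]
board 74 b 8.5..11.5 a 17.1..22.4 z 108.3 rect [array([ 544.8, -173.5]), array([2.9, 5.6]), np.float64(80.4)]
plates 1162 b 74.2..77.1 a -40.1..40.2 z 48.0 rect [array([ 542.7, -104.9]), array([ 3. , 81.8]), np.float64(75.2)]
plates 1709 b -8.2..-5.3 a -44.0..43.8 z 47.6 rect [array([ 521.3, -184.6]), array([ 3.6, 89.8]), np.float64(75.2)]
```

Call:
play_rows:
  motion:
    - [-0.1,0,0.5,0,0,0,0]
    - [-0.1,0,1.0,0,0,0,0]
    - [-0.1,0,1.0,0,0,0,0]

```text
clock: 13.05
position: [0.5179, -0.1964, 0.0243]
ee_rot: [3.115, -0.405, 0.001]
force: [-0.7, 0.1, -0.1]
width: 0.653
```

Call:
play_rows:
  motion:
    - [-0.1,0,0.5,0,0,0,0]
    - [-0.1,0,1.0,0,0,0,0]
    - [-0.1,0,1.0,0,0,0,0]

```text
clock: 13.35
position: [0.5178, -0.1965, 0.0243]
ee_rot: [-3.115, 0.403, -0.001]
force: [-0.5, 4.8, 2.9]
width: 0.652
```

Call:
play_rows:
  motion:
    - [-0.1,0,0.5,0,0,0,0]
    - [-0.1,0,1.0,0,0,0,0]
    - [-0.1,0,1.0,0,0,0,0]

```text
clock: 13.65
position: [0.5178, -0.1965, 0.0243]
ee_rot: [-3.114, 0.402, -0.001]
force: [0.5, 5.8, 2.0]
width: 0.655
```

The right part stopped dead at 5.8 N after 18 mm, so it is home. I'll relax, lower and release.

Call:
play_rows:
  motion:
    - [-0.1,0,0,0,0,0,0]
    - [-0.1,0,0,1.0,0,0,0]
    - [-0.1,0,0,1.2,0,0,0]

```text
clock: 13.95
position: [0.5179, -0.1965, 0.0233]
ee_rot: [-3.114, 0.402, -0.001]
force: [0.0, 5.2, 7.0]
width: 0.654
```

Call:
play_rows:
  motion:
    - [0.5,0,0,0,0,0,0]
    - [1,0,0,0,0,0,0]
    - [1,0,0,0,0,0,0]
    - [1,0,0,0,0,0,0]
    - [1,0,0,-40,0,0,0]
    - [1,0,0,-90,0,0,0]
    - [1,0,0,-140,0,0,0]
    - [1,0,0,-160,0,0,0]
    - [1,0,0,-160,0,0,0]
    - [1,0,0,-160,0,0,0]

```text
clock: 14.95
position: [0.5177, -0.1966, 0.1831]
ee_rot: [-3.114, 0.402, -0.002]
force: [-0.5, -0.1, 0.1]
width: 0.998
```

Run:
```python
from h import *
st();row("w6");print(goto([.478,.045,.2],-13.2))
```

```text
t 14.95 pos [ 517.7 -196.6  183.1] yaw -14.7 zax [ 0.0014  0.0019 -1.    ] F [-0.54 -0.13  0.13] w 91.8
char 2764 b 19.8..43.6 a -29.4..28.8 z 76.3 rect [array([ 530.9, -147.1]), array([24.6, 60. ]), np.float64(75.4)]
char 2363 b -31.0..-7.2 a -31.4..26.9 z 76.3 rect [array([ 516. , -195.9]), array([24.5, 60. ]), np.float64(75.1)]
outer 3032 b 44.1..73.7 a -24.9..24.1 z 71.2 rect [array([ 538.2, -121.4]), array([30.3, 56.6]), np.float64(75.2)]
outer 171 b -7.9..-6.9 a -30.7..26.2 z 70.3 rect [array([ 518.9, -184.6]), array([ 1.1, 58.6]), np.float64(75.4)]
outer 2800 b -73.0..-33.5 a -25.1..23.7 z 71.2 rect [array([ 508.9, -229.4]), array([40.7, 50. ]), np.float64(74.2)]
plates 358 b 74.5..76.8 a -39.8..40.2 z 48.1 rect [array([ 542.7, -104.9]), array([ 2.3, 81.6]), np.float64(75.3)]
plates 129 b -7.8..-6.9 a -30.6..26.3 z 47.4 rect [array([ 519. , -184.5]), array([ 1.1, 58.1]), np.float64(75.3)]
plates 63 b -76.9..-73.8 a -40.1..-28.4 z 47.8 rect [array([ 470.6, -242.1]), array([ 3.1, 11.6]), np.float64(75.8)]
plates 79 b -76.8..-73.8 a 26.7..40.9 z 47.9 rect [array([ 536.5, -259.3]), array([ 3.2, 14.3]), np.float64(77.6)]
(array([ -99.2, -223.6,  -17.1]), array([-0.002 ,  0.0008, -0.0262]))
```

Run:
```python
from h import *
st();print(goto([.5,.062,.24],-13.2))
```

```text
t 15.0 pos [ 517.2 -196.4  182.3] yaw -14.7 zax [-3.0e-04  2.1e-03 -1.0e+00] F [-0.39  0.56 -0.66] w 91.7
(array([ -82.3, -245.7,  -57.1]), array([-0.002 ,  0.0008, -0.0262]))
```

Call:
play_rows:
  motion:
    - [1,-20,-40,-57,-0.002,0.001,-0.026]
    - [1,-82,-246,-57,-0.002,0.001,-0.026]
    - [1,-82,-246,-57,-0.002,0.001,-0.026]
    - [1,-82,-246,-57,-0.002,0.001,-0.026]
    - [1,-82,-246,-57,-0.002,0.001,-0.026]
    - [1,-82,-246,-57,-0.002,0.001,-0.026]
    - [1,-82,-246,-57,-0.002,0.001,-0.026]
    - [1,-82,-246,-57,-0.002,0.001,-0.026]
    - [1,-82,-246,-57,-0.002,0.001,-0.026]
    - [1,-82,-246,-57,-0.002,0.001,-0.026]

```text
clock: 16.0
position: [0.5002, 0.0606, 0.2395]
ee_rot: [3.119, -0.365, -0.001]
force: [-0.1, -0.2, -0.2]
width: 1.002
```

```bash
cat >> h.py <<'E'
def boardtop(lo,hi,name,c=(517,126)):
    p=arm.get_image("wrist");cv2.imwrite(f"pics/{name}.png",p["img"]);W=world(p);z=W[...,2]
    m=(z>lo)&(z<hi)&(np.hypot(W[...,0]*1000-c[0],W[...,1]*1000-c[1])<45)
    n,l,s,cc=cv2.connectedComponentsWithStats(m.astype(np.uint8));k=l==1+np.argmax(s[1:,4])
    print("board top",k.sum(),[np.round(t,2) for t in cv2.minAreaRect((W[k][:,:2]*1000).astype(np.float32))],"z",np.median(z[k]))
E
python3 - <<'E'
from h import *
st();boardtop(.109,.125,"w7");print(goto([.517,.1265,.15],-13.2))
E
```

```text
t 16.0 pos [500.2  60.6 239.5] yaw -13.36 zax [-5.e-04 -7.e-04 -1.e+00] F [-0.05 -0.2  -0.23] w 92.2
board top 2779 [array([517.34, 127.82]), array([23.5 , 65.91]), np.float64(76.71)] z 0.1161691060553515
(array([  1.1, -67.8,  89.6]), array([ 0.0005,  0.0002, -0.0026]))
```

View pics/w7.png

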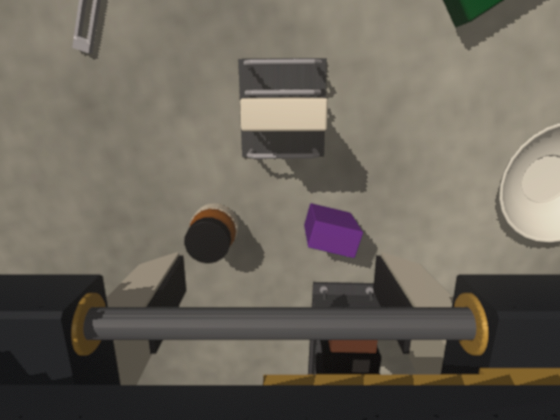

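The board's top is at (285,115), parallel to the hoops. I'll descend over it and grip.

Call:
play_rows:
  motion:
    - [1,1.2,-40,30,0,0,0]
    - [1,1.2,-69,60,0,0,0]
    - [1,1.2,-69,90,0,0,0]
    - [1,1.2,-69,90,0,0,0]
    - [1,1.2,-69,90,0,0,0]
  force: 20

```text
clock: 16.55
position: [0.5174, 0.1261, 0.15]
ee_rot: [3.118, -0.368, -0.001]
force: [0.9, 0.2, 0.8]
width: 0.998
```

Run:
```python
from h import *
st();print(goto([.5173,.1275,.057],-13.3))
```

```text
t 16.55 pos [517.4 126.1 150. ] yaw -13.47 zax [-0.001  -0.0016 -1.    ] F [0.88 0.17 0.82] w 91.8
(array([-0.4, -1.5, 93. ]), array([ 0.0018,  0.0006, -0.003 ]))
```

Call:
play_rows:
  motion:
    - [1,-0.4,-1.5,40,0.002,0,-0.003]
    - [1,-0.4,-1.5,75,0.002,0,-0.003]
    - [1,-0.4,-1.5,90,0.002,0,-0.003]
    - [1,-0.4,-1.5,93,0.002,0,-0.003]
    - [1,-0.4,-1.5,93,0.002,0,-0.003]
    - [1,-0.4,-1.5,93,0.002,0,-0.003]

```text
clock: 17.15
position: [0.5187, 0.1274, 0.0588]
ee_rot: [-3.119, 0.365, -0.003]
force: [-0.2, -0.1, 0.8]
width: 0.998
```

Call:
play_rows:
  motion:
    - [0,0,0,0,0,0,0]
    - [0,0,0,0,0,0,0]
    - [0,0,0,0,0,0,0]
    - [0,0,0,0,0,0,0]
    - [0,0,0,0,0,0,0]
    - [0,0,0,0,0,0,0]
    - [0,0,0,0,0,0,0]

```text
clock: 17.85
position: [0.5188, 0.1275, 0.059]
ee_rot: [-3.118, 0.365, -0.003]
force: [-1.0, -0.2, 6.1]
width: 0.717
```

Run:
```python
from h import *
st()
```

```text
t 17.85 pos [518.8 127.5  59. ] yaw -13.35 zax [ 0.0024  0.0017 -1.    ] F [-0.97 -0.22  6.12] w 66.0
```

Call:
play_rows:
  motion:
    - [0,0,0,-10,0,0,0]
    - [0,0,0,-25,0,0,0]
    - [0,0,0,-50,0,0,0]
    - [0,0,0,-80,0,0,0]
    - [0,0,0,-110,0,0,0]
    - [0,0,0,-120,0,0,0]
    - [0,0,0,-120,0,0,0]

```text
clock: 18.55
position: [0.5192, 0.1276, 0.1804]
ee_rot: [-3.117, 0.364, -0.007]
force: [-0.9, 0.3, -1.8]
width: 0.719
```

Run:
```python
from h import *
st();print(goto([.5235,-.1715,.18],-14.75))
```

```text
t 18.55 pos [519.2 127.6 180.4] yaw -13.33 zax [ 0.0047  0.003  -1.    ] F [-0.93  0.26 -1.77] w 66.1
(array([ 73.1, 290. ,  -0.5]), array([-0.0041, -0.0039,  0.0247]))
```

Call:
play_rows:
  motion:
    - [0,8,30,-3,-0.004,-0.004,0.025]
    - [0,18,70,-3,-0.004,-0.004,0.025]
    - [0,28,110,-3,-0.004,-0.004,0.025]
    - [0,38,150,-3,-0.004,-0.004,0.025]
    - [0,48,190,-3,-0.004,-0.004,0.025]
    - [0,58,230,-3,-0.004,-0.004,0.025]
    - [0,67,265,-3,-0.004,-0.004,0.025]
    - [0,73,285,-3,-0.004,-0.004,0.025]
    - [0,73,290,-1,-0.004,-0.004,0.025]
    - [0,73,290,-0.5,-0.004,-0.004,0.025]

```text
clock: 19.55
position: [0.5222, -0.1717, 0.1785]
ee_rot: [-3.115, 0.406, 0.004]
force: [-0.3, 0.7, -2.5]
width: 0.718
```

Run:
```python
from h import *
st();p=row("w8")
boardtop(.2,.25,"w8b",(523,-171))
t=arm.get_image("top");W=world(t);z=W[...,2]
m=(z>.22)&(z<.245)&(abs(W[...,0]-.523)<.05)&(abs(W[...,1]+.17)<.05);print(m.sum())
s=arm.get_image("side");np.savez("s8.npz",**{k:np.array(v) for k,v in s.items()})
c=proj(s,[.523,-.171,.1])[0];print(c);x,y=c.astype(int)
cv2.imwrite("pics/s8.png",cv2.resize(s["img"][max(0,y-60):y+75,x-65:x+65],None,fx=4.4,fy=4.4,interpolation=cv2.INTER_CUBIC))
print(goto([.5235,-.1715,.18],-14.75))
```

```text
t 19.55 pos [ 522.2 -171.7  178.5] yaw -14.87 zax [-2.6e-03  4.0e-04 -1.0e+00] F [-0.26  0.74 -2.47] w 66.1
char 2656 b 20.0..43.9 a -29.5..28.8 z 76.2 rect [array([ 530.8, -146.9]), array([24.9, 60.2]), np.float64(75.9)]
outer 2935 b 44.1..74.0 a -25.0..24.1 z 71.1 rect [array([ 537.7, -121.1]), array([30.6, 58.5]), np.float64(75.2)]
board 241 b 16.9..17.8 a -35.8..27.2 z 127.8 rect [array([ 523.1, -160.1]), array([ 1.6, 64.5]), np.float64(74.6)]
plates 445 b 74.3..77.2 a -39.6..39.9 z 48.1 rect [array([ 542.4, -104.9]), array([ 3.2, 81.3]), np.float64(75.6)]
plates 187 b -8.0..-6.9 a -30.5..26.4 z 47.4 rect [array([ 519.1, -184.7]), array([ 1.2, 58.7]), np.float64(75.2)]
board top 8680 [array([ 521.29, -168.35]), array([27.76, 71.96]), np.float64(75.59)] z 0.2359398369695111
0
[262.13623468 233.32409332]
(array([ 0.5,  1.7, -0.5]), array([-0.0007,  0.0011,  0.0019]))
```

View pics/w8b.png

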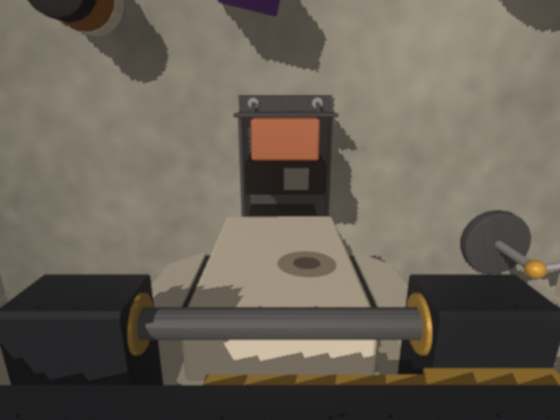

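The board hangs in the hand and the gap is below its lower edge. I'll fit the board's visible +y face in depth for offset, yaw and tilt relative to the gap.

```bash
cat >> h.py <<'E'
ey=np.array([.2554,.9668]);ex=np.array([.9668,-.2554])
def face():
    p=arm.get_image("wrist");W=world(p);z=W[...,2]*1000;q=W[...,:2]*1000-np.array([523,-178]);a=q@ex;b=q@ey
    s=arm.observe();P=np.array(s["position"])*1000;tb=(P[:2]-[523,-178])@ey;tz=P[2];ta=(P[:2]-[523,-178])@ex
    m=(abs(a)<28)&(b>tb+7)&(b<tb+17)&(z>max(tz-48,82))&(z<tz+52)
    for _ in range(3):
        A=np.c_[np.ones(m.sum()),a[m],z[m]-tz];k=np.linalg.lstsq(A,b[m],rcond=None)[0]
        r=b-(k[0]+k[1]*a+k[2]*(z-tz));m&=abs(r)<1.5
    print("face n",m.sum(),"z %.0f..%.0f"%(z[m].min(),z[m].max()),"b at tcp %.2f yawslope deg %.2f tilt deg %.2f"%(k[0],np.degrees(k[1]),np.degrees(k[2])),"b bottom %.2f"%(k[0]-55*k[2]),"tcp a %.2f b %.2f"%(ta,tb))
    n=(abs(a)<28)&(z>74)&(z<79)&(b>tb+12)&(b<60);  print("left char near edge b", np.percentile(b[n],[.2,1,50]).round(2) if n.sum() else None)
    # yaw of the charcoal edge
    aa=np.arange(-26,27,4);e=[b[n&(abs(a-x)<2)].min() for x in aa if (n&(abs(a-x)<2)).sum()>5]
    if len(e)==len(aa): c=np.polyfit(aa,e,1);print("edge slope deg %.2f b %.2f"%(np.degrees(c[0]),c[1]))
E
python3 - <<'E'
from h import *
st();face();face()
E
```

```text
t 19.75 pos [ 523.4 -169.7  179.5] yaw -14.64 zax [-9.e-04  9.e-04 -1.e+00] F [ 0.38  0.47 -0.98] w 65.7
face n 10952 z 132..228 b at tcp 19.85 yawslope deg 0.32 tilt deg 0.14 b bottom 19.72 tcp a -1.54 b 7.99
left char near edge b [20.03 20.51 32.48]
edge slope deg -0.24 b 20.25
face n 10957 z 132..228 b at tcp 19.70 yawslope deg 0.31 tilt deg 0.14 b bottom 19.57 tcp a -1.45 b 7.73
left char near edge b [19.97 20.31 32.56]
edge slope deg -0.15 b 20.13
```

Run:
```python
from h import *
st();print(goto([.5245,-.1717,.138],-14.95))
```

```text
t 19.85 pos [ 523.6 -170.2  179.8] yaw -14.66 zax [-3.e-04  5.e-04 -1.e+00] F [-0.78 -0.3  -1.62] w 66.2
(array([ 1.3,  1.3, 41.8]), array([-0.0004,  0.0005,  0.0051]))
```

Call:
play_rows:
  motion:
    - [0,1.3,1.3,10,0,0,0.005]
    - [0,1.3,1.3,25,0,0,0.005]
    - [0,1.3,1.3,36,0,0,0.005]
    - [0,1.3,1.3,42,0,0,0.005]
    - [0,1.3,1.3,42,0,0,0.005]
    - [0,1.3,1.3,42,0,0,0.005]

```text
clock: 20.45
position: [0.5246, -0.1719, 0.138]
ee_rot: [-3.115, 0.409, 0.0]
force: [0.2, 0.5, -1.5]
width: 0.716
```

Run:
```python
from h import *
face();face();st();print(goto([.5245,-.1717,.138],-14.95))
```

```text
face n 10964 z 90..187 b at tcp 18.06 yawslope deg 0.04 tilt deg 0.16 b bottom 17.91 tcp a 0.14 b 6.32
left char near edge b [19.57 19.82 32.52]
edge slope deg -0.36 b 19.64
face n 10961 z 90..187 b at tcp 18.06 yawslope deg 0.05 tilt deg 0.15 b bottom 17.91 tcp a 0.22 b 6.37
left char near edge b [19.51 19.76 32.49]
edge slope deg -0.30 b 19.54
t 20.55 pos [ 524.8 -171.9  138.3] yaw -14.95 zax [ 5.e-04  4.e-04 -1.e+00] F [ 0.45 -1.02 -2.3 ] w 66.2
(array([-0.4, -0.1,  0.3]), array([-0.0005, -0.0004, -0.    ]))
```

Call:
play_rows:
  motion:
    - [0,0,-0.25,3,0,0,0.003]
    - [0,0,-0.25,6,0,0,0.003]
    - [0,0,-0.25,8,0,0,0.003]
    - [0,0,-0.25,10,0,0,0.003]
    - [0,0,-0.25,12,0,0,0.003]

```text
clock: 21.05
position: [0.5249, -0.1716, 0.1261]
ee_rot: [-3.114, 0.413, -0.001]
force: [0.4, 0.5, -1.5]
width: 0.717
```

Call:
play_rows:
  motion:
    - [0,0,0,1.5,0,0,0]
    - [0,0,0,3,0,0,0]
    - [0,0,0,4,0,0,0]

```text
clock: 21.35
position: [0.5249, -0.1717, 0.122]
ee_rot: [-3.114, 0.413, -0.001]
force: [-0.1, 0.4, -1.6]
width: 0.715
```

Run:
```python
from h import *
face();st()
```

```text
face n 10577 z 82..171 b at tcp 18.32 yawslope deg -0.14 tilt deg 0.14 b bottom 18.19 tcp a 0.12 b 6.61
left char near edge b [19.11 20.02 32.61]
edge slope deg 0.51 b 19.23
t 21.4 pos [ 524.8 -171.6  121.9] yaw -15.12 zax [ 2.e-04  4.e-04 -1.e+00] F [-0.31  0.93 -1.24] w 65.8
```

The board's bottom is 9 mm below the charcoal tops with no contact force, so it has entered the gap cleanly. I'll continue down.

Call:
play_rows:
  motion:
    - [0,0,0,3,0,0,0]
    - [0,0,0,6,0,0,0]
    - [0,0,0,9,0,0,0]
    - [0,0,0,12,0,0,0]
    - [0,0,0,15,0,0,0]
    - [0,0,0,18,0,0,0]

```text
clock: 22.0
position: [0.5248, -0.1716, 0.1036]
ee_rot: [-3.114, 0.413, -0.0]
force: [0.2, 0.7, -0.9]
width: 0.717
```

Call:
play_rows:
  motion:
    - [0,0,0,3,0,0,0]
    - [0,0,0,6,0,0,0]
    - [0,0,0,9,0,0,0]
    - [0,0,0,12,0,0,0]
    - [0,0,0,15,0,0,0]
    - [0,0,0,18,0,0,0]

```text
clock: 22.6
position: [0.5248, -0.1716, 0.0853]
ee_rot: [-3.114, 0.413, -0.0]
force: [-0.7, -0.1, -1.4]
width: 0.721
```

Run:
```python
from h import *
face();st()
```

```text
face n 7920 z 82..134 b at tcp 18.43 yawslope deg -0.11 tilt deg -0.02 b bottom 18.45 tcp a -0.12 b 6.69
left char near edge b [18.76 19.86 32.7 ]
edge slope deg 0.63 b 19.00
t 22.65 pos [ 524.6 -171.5   84.9] yaw -15.12 zax [-3.e-04  5.e-04 -1.e+00] F [ 0.42 -0.83 -1.43] w 66.0
```

Call:
play_rows:
  motion:
    - [0,0,0,3,0,0,0]
    - [0,0,0,6,0,0,0]
    - [0,0,0,9,0,0,0]
    - [0,0,0,12,0,0,0]
    - [0,0,0,15,0,0,0]
    - [0,0,0,18,0,0,0]
    - [0,0,0,20,0,0,0]

```text
clock: 23.35
position: [0.5245, -0.1715, 0.0646]
ee_rot: [-3.114, 0.413, 0.001]
force: [0.4, -1.2, -1.5]
width: 0.718
```

Call:
play_rows:
  motion:
    - [0,0,0,1,0,0,0]
    - [0,0,0,2,0,0,0]
    - [0,0,0,3,0,0,0]
    - [0,0,0,3.5,0,0,0]

```text
clock: 23.75
position: [0.5245, -0.1715, 0.0611]
ee_rot: [-3.114, 0.413, 0.001]
force: [-0.3, 1.1, -2.1]
width: 0.716
```

Run:
```python
from h import *
st()
```

```text
t 23.75 pos [ 524.5 -171.5   61.1] yaw -15.12 zax [-5.e-04  5.e-04 -1.e+00] F [-0.32  1.08 -2.06] w 65.9
```

Nearly on the floor. I'll lower until the weight is taken up.

Call:
play_rows:
  motion:
    - [0,0,0,0.5,0,0,0]
    - [0,0,0,0.8,0,0,0]
    - [0,0,0,0.8,0,0,0]

```text
clock: 24.05
position: [0.5245, -0.1715, 0.061]
ee_rot: [-3.113, 0.413, 0.001]
force: [-2.1, 1.3, 9.6]
width: 0.721
```

Call:
play_rows:
  motion:
    - [0,0,0,0.5,0,0,0]
    - [0,0,0,0.8,0,0,0]
    - [0,0,0,0.8,0,0,0]

```text
clock: 24.35
position: [0.5245, -0.1716, 0.061]
ee_rot: [-3.113, 0.413, 0.0]
force: [-2.8, 0.8, 10.8]
width: 0.722
```

It is on the floor (TCP z 61.0 mm as predicted, 10 N contact). I'll relax, open and withdraw upwards.

Call:
play_rows:
  motion:
    - [0,0,0,-0.3,0,0,0]
    - [0.3,0,0,-0.3,0,0,0]
    - [0.7,0,0,-0.3,0,0,0]
    - [1,0,0,-0.3,0,0,0]
    - [1,0,0,-0.3,0,0,0]
    - [1,0,0,-0.3,0,0,0]

```text
clock: 24.95
position: [0.5245, -0.1716, 0.0612]
ee_rot: [-3.113, 0.413, 0.0]
force: [0.9, 0.8, -0.4]
width: 0.987
```

Call:
play_rows:
  motion:
    - [1,0,0,-20,0,0,0]
    - [1,0,0,-60,0,0,0]
    - [1,0,0,-100,0,0,0]
    - [1,0,0,-150,0,0,0]
    - [1,0,0,-190,0,0,0]
    - [1,0,20,-200,0,0,0]
    - [1,0,60,-200,0,0,0]
    - [1,0,60,-200,0,0,0]

```text
clock: 25.75
position: [0.5067, -0.2353, 0.2623]
ee_rot: [3.112, -0.424, 0.003]
force: [-0.7, -0.6, -0.0]
width: 0.997
```

Run:
```python
from h import *
st();row("w9");boardtop(.1,.13,"w9b",(524,-171))
s=arm.get_image("side");c=proj(s,[.523,-.171,.06])[0].astype(int);x,y=c
t=arm.get_image("top")
def crop(i,x,y,f): return cv2.resize(i[y-55:y+55,x-60:x+60],(480,440),interpolation=cv2.INTER_CUBIC)
w=cv2.resize(cv2.imread("pics/w9b.png"),None,fx=.571,fy=.571)
a=crop(s["img"],x,y,4);w2=np.zeros((440,320,3),np.uint8);w2[:240]=w[:240,:320]
cv2.imwrite("pics/fin.png",np.hstack([a,w2]));cv2.imwrite("pics/top9.png",t["img"])
```

```text
t 25.75 pos [ 506.7 -235.3  262.3] yaw -15.51 zax [ 0.0014 -0.0014 -1.    ] F [-0.71 -0.58 -0.03] w 91.8
char 1922 b 19.1..43.6 a -29.5..28.7 z 76.3 rect [array([ 530.8, -147.6]), array([25.8, 60. ]), np.float64(74.6)]
char 1488 b -32.0..-10.0 a -31.4..26.8 z 76.3 rect [array([ 515.6, -197.9]), array([22.1, 59.9]), np.float64(74.4)]
outer 1993 b 44.5..73.5 a -24.7..24.3 z 71.2 rect [array([ 537.9, -120.9]), array([29.3, 50. ]), np.float64(74.2)]
outer 2041 b -73.6..-33.5 a -24.9..23.7 z 71.1 rect [array([ 508.8, -229.8]), array([41.9, 50.7]), np.float64(76.3)]
board 2438 b -5.6..18.0 a -34.2..30.1 z 118.1 rect [array([ 522.6, -171.3]), array([23.9, 66. ]), np.float64(74.4)]
plates 65 b 74.0..77.3 a 26.5..40.8 z 47.8 rect [array([ 574.5, -113.5]), array([ 3.3, 14.9]), np.float64(76.9)]
board top 2451 [array([ 522.58, -171.47]), array([24.02, 66.11]), np.float64(74.53)] z 0.11818746777295133
```

View pics/fin.png

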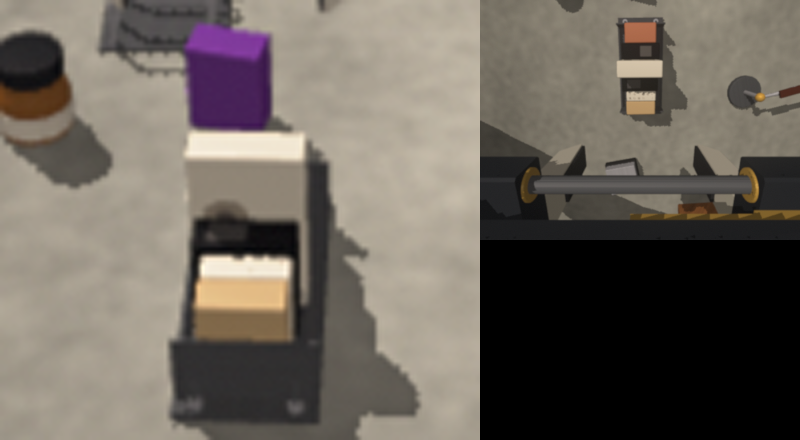

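The board stands upright between the two black blocks. Its top is at 118.1 mm, as expected on the 6 mm floor. All five blocks are upright in their order, and the jar and the purple block are untouched. The robot is clear, so I'll hand in.

Run:
```python
from h import *
st();print(arm.sign_off())
```

```text
t 25.95 pos [ 509.  -228.9  260.8] yaw -15.09 zax [-3.0e-04  2.3e-03 -1.0e+00] F [-0.08  0.17 -0.55] w 92.1
the job is handed in; nothing more can be done
None
```

The white board is put away: it stands upright on the rack's floor between the two charcoal blocks, and I handed the job in at about 26 s.

- **Making room:** I pinched each charcoal block low, eased it up about 1 mm and slid it outwards until its part of the row stopped. The highest readings I saw between steps were about 7 N on the left and 6 N on the right. That left a gap of about 26 mm.
- **Placing the board:** It went in without contact and touched the floor at the expected height, with about 11 N of downward force. I then relaxed, opened the fingers and withdrew straight up.
- **Last checks:** The board's top is at 118.1 mm (118 expected). Both charcoal tops are at 76.3 mm and the outer blocks at 71 mm. All five stand in their original order: clay, charcoal, charcoal, honeycomb, firebrick.
- **Surroundings:** The jar and the purple block look untouched in the last picture I viewed. I did not compare the other bench items against the start, but the arm never went low near them.
- **Disagreements:** The last reading of the right charcoal block is partly hidden by the board (22 mm of its 25 mm thickness visible), so its final position is less certain. Between-camera and arm positions differed by 1–3 mm, so I aligned the board using only the wrist camera's view of the board and block together.

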